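# Sort robot-kit beams and wheels into their trays

### The job

Sort the loose robot-kit parts into the two red trays: lay one beam flat on the floor of each of the two outer lanes of the three-lane tray, and the loose wheel flat on the floor of the empty cell of the two-cell tray, hub boss up, beside the wheel that already lies in the other cell. Set the parts down gently, never letting them fall, and leave the mouse, the rover and the mug where they are.

Things in the scene. Friction and masses are not known exactly. Their poses are not given: they have to be found in the camera images.
- beam_a_mid (a point): square aluminium construction beam, 128 x 24 x 24 mm, rows of dark 8 mm holes on its sides, about 90 g, lying flat on the desk; this point is its centre, 12 mm above its underside; x runs along its length. It may be laid on any of its four long faces; the two beams are alike
- beam_b_mid (a point): square aluminium construction beam, 128 x 24 x 24 mm, rows of dark 8 mm holes on its sides, about 90 g, lying flat on the desk; this point is its centre, 12 mm above its underside; x runs along its length. It may be laid on any of its four long faces; the two beams are alike
- wheel_a_mid (a point): the loose robot wheel, on the desk, lying flat: black rubber tyre 64 mm across and 26 mm thick, with a grey hub boss 22 mm across standing 16 mm up from the middle of its upper face (42 mm high in all), about 70 g; this point is on the wheel's axis, 21 mm above its underside (so the boss runs from 5 to 21 mm above this point); z points up out of the boss. The two wheels are alike
- wheel_b_mid (a point): the robot wheel that already lies in cell_1 of the wheel tray, lying flat: black rubber tyre 64 mm across and 26 mm thick, with a grey hub boss 22 mm across standing 16 mm up from the middle of its upper face (42 mm high in all), about 70 g; this point is on the wheel's axis, 21 mm above its underside (so the boss runs from 5 to 21 mm above this point); z points up out of the boss. The two wheels are alike
- beam_a: the same beam as beam_a_mid, named for its speed and contact; its origin is the centre of its underside as built, 12 mm from its centre
- beam_b: the same beam as beam_b_mid, named for its speed and contact; its origin is the centre of its underside as built, 12 mm from its centre
- wheel_a: the same wheel as wheel_a_mid, named for its speed and contact; its origin is the centre of its underside
- wheel_b: the same wheel as wheel_b_mid, named for its speed and contact; its origin is the centre of its underside
- lane_1 (a point): centre of the floor of one outer lane of the beam tray, on the floor's upper face (4 mm above the desk); x runs along the lane, z up. The lane is 144 mm long and 34 mm wide inside, and its walls rise 10 mm above this floor
- lane_2 (a point): centre of the floor of one outer lane of the beam tray, on the floor's upper face (4 mm above the desk); x runs along the lane, z up. The lane is 144 mm long and 34 mm wide inside, and its walls rise 10 mm above this floor
- cell_1 (a point): centre of the floor of one cell of the wheel tray, on the floor's upper face (4 mm above the desk); x runs along the tray towards or away from the other cell, z up. The cell is 84 mm square inside (3 mm walls, sides along x and y), and its walls rise 10 mm above this floor. This cell already holds a wheel
- cell_2 (a point): centre of the floor of one cell of the wheel tray, on the floor's upper face (4 mm above the desk); x runs along the tray towards or away from the other cell, z up. The cell is 84 mm square inside (3 mm walls, sides along x and y), and its walls rise 10 mm above this floor. This is the empty cell
- beam_tray: shallow red plastic tray fixed to the desk, 150 x 114 mm, 14 mm high, long side along its x, with three lanes of equal size; the outer two (lane_1, lane_2, centred 37 mm to either side of the middle) are empty, the middle one holds a few small black pins lying below the rim. Origin: centre of its underside
- wheel_tray: shallow red plastic tray fixed to the desk, 177 x 90 mm, 14 mm high, long side along its x, with two square cells centred 43.5 mm to either side of its middle. Origin: centre of its underside. The two trays may change sides, left or right of the loose parts
- mouse: black computer mouse, 100 x 58 mm, 34 mm high, beyond the parts; leave alone. Origin: centre of its underside
- rover: small finished robot car on four wheels, white body, 135 x 108 mm, 84 mm high, beyond the parts; leave alone. Origin: centre of its underside, on the desk
- mug: white mug, 80 mm across, 90 mm high, handle to its +y, beyond the parts; leave alone. Origin: centre of its underside
There are look-alikes about, which are no part of the job. What is shaped like the beam_a but turquoise or yellow is not meant. Leave any pink look-alike of the beam_tray alone.

How it is judged:
At the end, for the whole second after the job is handed in: A beam flat in each outer lane (centre within 13 mm along, 10 mm across, 6 to 17 mm over its floor, turned under 0.15 rad); wheel_a flat in cell_2, wheel_b still in cell_1, bosses up (axis within 18 mm of the cell centre, mid-point 14 to 27 mm over its floor, tilt under 0.12 rad); all at rest (((x of beam_a_mid in the frame of lane_1 between -0.013 and 0.013 m and y of beam_a_mid in the frame of lane_1 between -0.01 and 0.01 m and z of beam_a_mid in the frame of lane_1 between 0.006 and 0.017 m and angle between the x axis of beam_a_mid and the x axis of lane_1, either way round below 0.15 rad and x of beam_b_mid in the frame of lane_2 between -0.013 and 0.013 m and y of beam_b_mid in the frame of lane_2 between -0.01 and 0.01 m and z of beam_b_mid in the frame of lane_2 between 0.006 and 0.017 m and angle between the x axis of beam_b_mid and the x axis of lane_2, either way round below 0.15 rad) or (x of beam_a_mid in the frame of lane_2 between -0.013 and 0.013 m and y of beam_a_mid in the frame of lane_2 between -0.01 and 0.01 m and z of beam_a_mid in the frame of lane_2 between 0.006 and 0.017 m and angle between the x axis of beam_a_mid and the x axis of lane_2, either way round below 0.15 rad and x of beam_b_mid in the frame of lane_1 between -0.013 and 0.013 m and y of beam_b_mid in the frame of lane_1 between -0.01 and 0.01 m and z of beam_b_mid in the frame of lane_1 between 0.006 and 0.017 m and angle between the x axis of beam_b_mid and the x axis of lane_1, either way round below 0.15 rad)) and horizontal distance between wheel_a_mid and cell_2 below 0.018 m and z of wheel_a_mid in the frame of cell_2 between 0.014 and 0.027 m and angle between each of wheel_a_mid, wheel_b_mid's own z axis and vertical below 0.12 rad and horizontal distance between wheel_b_mid and cell_1 below 0.018 m and z of wheel_b_mid in the frame of cell_1 between 0.014 and 0.027 m and linear speed of each of beam_a, beam_b, wheel_a, wheel_b below 0.02 m/s); the robot touches nothing.
It fails at once if the mouse, rover or mug is moved more than 25 mm (distance of any of mouse, rover, mug from where it was at the start of the episode above 0.025 m).
It fails at once if a beam or wheel falls or is thrown: faster than 0.75 m/s (a fall of about 30 mm) while no finger touches it ((linear speed of beam_a above 0.75 m/s and contact force between the fingers and beam_a below 0.05 N) or (linear speed of beam_b above 0.75 m/s and contact force between the fingers and beam_b below 0.05 N) or (linear speed of wheel_a above 0.75 m/s and contact force between the fingers and wheel_a below 0.05 N) or (linear speed of wheel_b above 0.75 m/s and contact force between the fingers and wheel_b below 0.05 N)).
It also fails if it takes over 64 s, if anything falls off the work surface, if the arm or the gripper's body presses on something with over 40 N, if the wrist force passes 120 N, or if a joint passes its speed limit or range.

### The arm

A 6-joint arm with a two-finger parallel gripper is mounted at the origin on the work surface. World frame = base frame: x ahead of the robot, y to its left, z up, the work surface at z = 0. Lengths are in m, angles in rad, forces in N, time in s.
With the tool pointing down it reaches from about 0.325 to 0.775 m from the base axis. Payload 5.5 kg.
Tool frame: the origin (TCP) lies midway between the tips of the shut fingers; the grasp point (between the pads) lies 19 mm behind it; z points along the fingers, y is the line along which they close (so a half turn about z gives the same grasp; the last joint's range is limited). The gripper opens to 85 mm and grips with 20 to 120 N. Pads are 22 mm wide; open, the fingers measure 114 mm over their backs; the gripper's body (76 mm by 85 mm) begins 54 mm behind the grasp point. The pads swing forward as they close: fully open they stand 13 mm farther back than shut.
Start: joints at [1.209, 0.091, 1.231, -0, 1.82, -0.057], TCP at [0.18, 0.572, 0.231] pointing down, gripper open.
Joint ranges: [-2.87, 2.87], [-0.86, 2.18], [0.17, 2.46], [-1.51, 4.65], [0.06, 2.69], [-2.65, 2.65]. Speed limits (rad/s): [2.57, 2.57, 3.01, 3.14, 3.14, 3.14].

### API

Orientations are given as a rotation vector (axis times angle).
In Python, from plant import ctrl, read_camera, spotter gives the robot as it stands.
- The arm moves only by the tool apply_moves, never from a script. Its argument "motion" is a list of rows, each an object with "travel": the shift along the tool's x, y, z in mm, a list of three; "spin": the turn about the tool's z in degrees. A call has 1 to 12 rows; each row is the pose to reach, as a shift and turn from the pose commanded when the call began, along the tool's axes at that moment; what a row does not reach only later rows make up. A row lasts 1/10 s, in which the tool goes at most 50 mm and 8.59 degrees, less where a joint would pass 70% of its speed; a pose out of reach is approached as far as the arm can. A call with a gripper value outside its range is refused whole. "jaw" is the gripper command: -1 is fully open, 1 is shut, values between are in proportion, set as the call begins (left out, the last holds). The fingers move at their own pace and stop on an object; the grip force is fixed at half the most. Time passes only in rows, so rows that repeat a pose let the fingers close. It gives the time, the measured TCP pose, the force, the opening and the grip force at its end, in the units of the state.
- ctrl.get_obs(): the state, without advancing time (a new reading comes with each control period).
- read_camera(name): name is "side" or "top"; returns a dict with "img" (384x512x3 uint8, red, green, blue), "range_z" (384x512 float32, m along the optical axis (not along the pixel's ray), 0 where there is no reading), "mtx" (3x3 intrinsics, pixels), "world_from_camera" (4x4, takes a point from camera to world coordinates). Camera axes: x right, y down, z forward; pixel columns grow to the right and rows downward; lengths in m; the calibration is good to about 2 mm. A picture is of the moment at which its call begins.
- ctrl.finish_job(): hands the job in; it is judged then, once.
Trained networks look in the newest picture that a camera, given by its name, has taken for a name from the list of things; names that differ only in an ending like _2 or _b are one class to them, and where a whole thing is asked for, a point or a joint stands for the part that bears it (a point fixed in the world has none). Each returns a list of dicts, best first, with "conf" (0 to 1); they miss things now and then, are a little off and sometimes report something else, mostly with a low value. They report only what shows in the picture. A call takes as long as a camera call. They do not tell look-alikes from the thing itself.
- spotter.find_in(camera, target): "extent" ([centre column, centre row, width, height] in pixels, round what is visible of it).
The state is a dict: "clock": time; "q": joint angles; "qvel": joint speeds; "joint_efforts": joint torques, N m; "eef_pos": TCP position; "tcp_rot": TCP orientation; "wrist_force": force on the tool from outside, world axes, zero at the start; "moment": the same for the moment, N m; "opening": finger opening in m; "grip_force": force on a finger pad.
Only numpy, scipy, OpenCV 4.12 (cv2) and the standard library are available. Lean on these libraries where they do the work, as an engineer would, in place of code of your own. Each camera call takes 0.05 s, during which the arm holds its last target. There are 200 camera calls.

## Working session

There is one attempt and no reset: what is moved stays moved. The work goes in short steps, Python scripts to look and compute and a tool call to move; the robot and the scene stay as the last step left them, time stands still between calls to the robot, and variables do not carry over. Pictures are saved under pics/ and viewed, at most 10 in all, crops included, and the job is handed in when it is done.

Besides the shell and the picture viewer there is one more tool, called as name(argument=value, ...), one argument or row to a line, values as JSON. apply_moves: Moves the arm, as the interface text tells. Its arguments: {"type":"object","properties":{"motion":{"type":"array"},"jaw":{"type":"number"}},"required":["motion"]}

```bash
mkdir -p pics; cat > h.py <<'E'
import numpy as np, cv2
from plant import ctrl, read_camera, spotter
def cam(n):
    c=read_camera(n); return c
def pts(c):
    z=c["range_z"]; K=c["mtx"]; T=c["world_from_camera"]
    v,u=np.mgrid[:z.shape[0],:z.shape[1]]
    p=np.stack([(u-K[0,2])/K[0,0]*z,(v-K[1,2])/K[1,1]*z,z],-1)@T[:3,:3].T+T[:3,3]
    p[z==0]=np.nan
    return p
def save(c,f): cv2.imwrite("pics/"+f,c["img"][:,:,::-1])
E
python3 - <<'E'
from h import *
for n in("top","side"):
    c=cam(n); save(c,n+"0.png"); p=pts(c); print(n,c["world_from_camera"].round(3).tolist())
    for t in("beam_a","wheel_a","beam_tray","wheel_tray","mouse","rover","mug"):
        for r in spotter.find_in(n,t):
            e=r["extent"]; u,v=int(e[0]),int(e[1])
            print(t,round(r["conf"],2),np.round(e),p[min(v,383),min(u,511)].round(3))
print(ctrl.get_obs())
E
```

```text
top [[-0.123, -0.967, 0.222, 0.278], [-0.992, 0.119, -0.029, -0.089], [0.001, -0.224, -0.975, 1.167], [0.0, 0.0, 0.0, 1.0]]
beam_a 0.87 [242. 228.  32.  44.] [ 0.444 -0.084  0.022]
beam_a 0.81 [174. 235.  50.  17.] [0.445 0.094 0.021]
beam_a 0.63 [107. 318.  22.  50.] [0.256 0.279 0.022]
wheel_a 0.73 [176. 180.  25.  25.] [0.588 0.073 0.04 ]
beam_tray 0.94 [417. 228.  54.  57.] [ 0.389 -0.555  0.001]
beam_tray 0.69 [315. 197.  51.  59.] [ 0.504 -0.291  0.006]
beam_tray 0.69 [300. 290.  61.  71.] [ 0.264 -0.218  0.   ]
wheel_tray 0.69 [107. 227.  48.  70.] [0.49  0.271 0.012]
mouse 0.92 [184. 120.  26.  40.] [0.761 0.04  0.035]
rover 0.91 [269. 112.  55.  62.] [ 0.734 -0.195  0.079]
mug 0.88 [ 94. 142.  46.  42.] [0.737 0.298 0.001]
side [[0.75, -0.408, 0.521, -0.232], [-0.662, -0.465, 0.588, -0.968], [0.002, -0.786, -0.619, 0.943], [0.0, 0.0, 0.0, 1.0]]
beam_a 0.96 [104. 174.  45.  18.] [0.246 0.281 0.022]
beam_a 0.84 [226. 202.  47.   7.] [ 0.445 -0.085  0.023]
beam_a 0.69 [189. 177.  22.  26.] [0.433 0.081 0.026]
beam_a 0.61 [147. 190.  18.  29.] [0.302 0.113 0.024]
wheel_a 0.75 [1
[... 634 characters left out ...]
  32.] [0.679 0.258 0.072]
{'clock': 0.8, 'q': array([ 1.20930668e+00,  9.10522680e-02,  1.23068114e+00,  1.50396450e-05,
        1.81981648e+00, -5.67029847e-02]), 'qvel': array([ 0.00019645,  0.0010829 , -0.00080792, -0.00052759, -0.00124949,
       -0.00181461]), 'joint_efforts': array([-4.66289584e-04, -4.58424318e+01, -4.18063903e+01, -1.76083145e-04,
        1.07207314e-03,  2.52398746e-05]), 'eef_pos': array([0.18005616, 0.5723568 , 0.23131447]), 'tcp_rot': array([-4.76900257e-01, -3.10517902e+00, -7.04654376e-05]), 'wrist_force': array([-0.68056536,  0.88604211, -0.40528426]), 'moment': array([-0.06508651, -0.01421716, -0.02616676]), 'grip_force': 0.0, 'opening': 0.08517210334867166}
```

```bash
python3 - <<'E'
import cv2
a=cv2.imread("pics/top0.png")[80:370,60:460]
cv2.imwrite("pics/t0.png",cv2.resize(a,(800,580),interpolation=cv2.INTER_CUBIC))
E
```

```text
(no output)
```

View pics/t0.png

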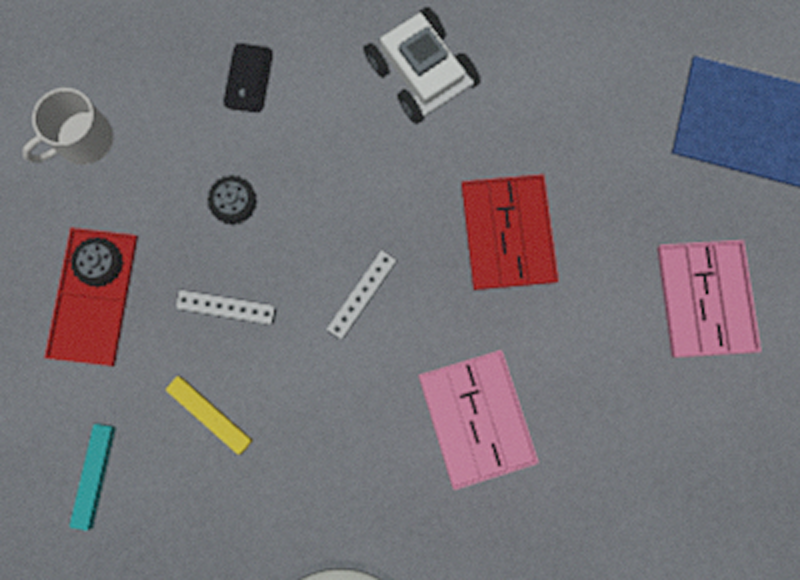

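The top picture shows the two white beams at about (173,233) and (240,227), the loose wheel at (176,180), the red beam tray at (315,197) and the red wheel tray at (106,229). The wheel tray's far cell is occupied and its near cell is empty.

```bash
cat >> h.py <<'E'
def rect(P):
    r=cv2.minAreaRect((P[:,:2]*1000).astype(np.float32)); b=cv2.boxPoints(r)
    e=[b[1]-b[0],b[2]-b[1]]; l=max(e,key=np.linalg.norm); a=np.degrees(np.arctan2(l[1],l[0]))
    return np.round(r[0],1), np.round(sorted(r[1]),1), round((a+90)%180-90,1)
def blob(m,P):
    n,L=cv2.connectedComponents(m.astype(np.uint8)); out=[]
    for i in range(1,n):
        q=P[L==i]
        if len(q)>60: out.append(q)
    return out
def measure(n):
    c=cam(n); P=pts(c); I=c["img"].astype(int); R,G,B=I[...,0],I[...,1],I[...,2]
    X,Y,Z=P[...,0],P[...,1],P[...,2]
    ok=(X>.3)&(X<.68)&(np.abs(Y)<.4)
    print(n)
    for q in blob(ok&(R>100)&(G<.4*R)&(B<.4*R),P):
        t=q[q[:,2]>.0095]; print("red",len(q),rect(q),"rim",rect(t) if len(t)>20 else None)
    sat=I.max(-1)-I.min(-1)
    for q in blob(ok&(sat<40)&(Z>.018)&(Z<.06),P):
        print("grey",len(q),rect(q),"med",np.nanmedian(q,0).round(4),"zmax",np.nanmax(q[:,2]).round(3))
        b=q[q[:,2]>.037]
        if len(b)>8: print("  boss",len(b),b.mean(0).round(4))
    return c,P
E
python3 - <<'E'
from h import *
for n in("top","side"): measure(n)
E
```

```text
top
red 2123 (array([ 508.3, -292.3]), array([112.8, 148.5]), np.float32(-1.7)) rim (array([ 507.8, -291.9]), array([112.1, 147.4]), np.float32(-1.7))
red 1629 (array([489.2, 274.7]), array([ 93.2, 174.7]), np.float32(-13.7)) rim (array([488.8, 274.4]), array([ 92.3, 174.2]), np.float32(-13.8))
grey 424 (array([597.6,  76. ]), array([62.5, 65.5]), np.float32(-86.5)) med [0.5957 0.075  0.0241] zmax 0.045
  boss 49 [0.5983 0.0764 0.0401]
grey 450 (array([531.8, 262. ]), array([60.2, 62.7]), np.float32(39.0)) med [0.5308 0.2601 0.0274] zmax 0.049
  boss 55 [0.5329 0.2622 0.0429]
grey 424 (array([446. , -83.5]), array([ 24.1, 128.4]), np.float32(-41.5)) med [ 0.4455 -0.0832  0.022 ] zmax 0.029
grey 426 (array([451.5,  96.5]), array([ 23.8, 128.5]), np.float32(73.6)) med [0.4511 0.0954 0.0216] zmax 0.028
side
red 413 (array([458.5, 284.3]), array([ 98.4, 117.5]), np.float32(-12.9)) rim (array([455.4, 282.7]), array([ 94.8, 117.8]), np.float32(-9.1))
red 1275 (array([ 508.2, -290.5]), array([117. , 154.9]), np.float32(-1.7)) rim (array([ 506.8, -290.8]), array([116.3, 152. ]), np.float32(-1.7))
grey 198 (array([530.3, 263. ]), array([61.4, 69.3]), np.float32(-86.9)) med [0.5247 0.2562 0.0278] zmax 0.048
  boss 29 [0.5298 0.2622 0.0437]
grey 201 (array([594.1,  76.2]), array([62.4, 63.5]), np.float32(49.9)) med [0.59   0.0728 0.0255] zmax 0.045
  boss 24 [0.5952 0.0773 0.0409]
grey 199 (array([448.9,  95.8]), array([ 25.6, 133.9]), np.float32(73.1)) med [0.4472 0.0941 0.0224] zmax 0.028
grey 287 (array([443.8, -82.3]), array([ 33.2, 127.7]), np.float32(-41.6)) med [ 0.4441 -0.0831  0.0229] zmax 0.029
```

```bash
cat >> h.py <<'E'
from scipy.spatial.transform import Rotation as Ro
def plan(*wps):
    "world waypoints x,y,z(mm),closing yaw(deg) -> travel mm, spin deg from now"
    s=ctrl.get_obs(); R=Ro.from_rotvec(s["tcp_rot"]).as_matrix(); p=s["eef_pos"]*1000
    y0=np.degrees(np.arctan2(R[1,1],R[0,1])); q6=np.degrees(s["q"][5]); q1=np.degrees(s["q"][0])
    print("t",round(s["clock"],2),"p",p.round(1),"yaw",y0.round(1),"open",round(s["opening"],4))
    for x,y,z,yaw in wps:
        q1n=np.degrees(np.arctan2(y,x)); q6n=(q1n-yaw+90)%180-90
        t=R.T@(np.array([x,y,z])-p); sp=(y0-(q1n-q6n)+180)%360-180
        print((x,y,z,yaw),"travel",t.round(1).tolist(),"spin",round(sp,1),"q6",round(q6n))
E
python3 - <<'E'
from h import *
plan((451,96,100,-16.4),(451,96,14,-16.4))
E
```

```text
t 0.9 p [180.1 572.4 231.3] yaw 72.5 open 0.0856
(451, 96, 100, -16.4) travel [-401.4, -373.1, 131.3] spin 88.9 q6 28
(451, 96, 14, -16.4) travel [-401.4, -373.2, 217.3] spin 88.9 q6 28
```

apply_moves(
  motion=[
    {"travel": [-401.4, -373.1, 131.3], "spin": 88.9},
    {"travel": [-401.4, -373.1, 131.3], "spin": 88.9},
    {"travel": [-401.4, -373.1, 131.3], "spin": 88.9},
    {"travel": [-401.4, -373.1, 131.3], "spin": 88.9},
    {"travel": [-401.4, -373.1, 131.3], "spin": 88.9},
    {"travel": [-401.4, -373.1, 131.3], "spin": 88.9},
    {"travel": [-401.4, -373.1, 131.3], "spin": 88.9},
    {"travel": [-401.4, -373.1, 131.3], "spin": 88.9},
    {"travel": [-401.4, -373.1, 131.3], "spin": 88.9},
    {"travel": [-401.4, -373.1, 131.3], "spin": 88.9},
    {"travel": [-401.4, -373.1, 131.3], "spin": 88.9},
    {"travel": [-401.4, -373.1, 131.3], "spin": 88.9},
  ],
  jaw=-1,
)

```text
clock: 2.1
eef_pos: [0.4518, 0.0921, 0.0986]
tcp_rot: [2.52, 1.875, -0.003]
wrist_force: [0.3, 0.7, -0.1]
opening: 0.0851
grip_force: 0.0
```

```bash
python3 - <<'E'
from h import *
plan((451,96,40,-16.4),(451,96,14,-16.4))
E
```

```text
t 2.1 p [451.8  92.1  98.6] yaw -16.7 open 0.0851
(451, 96, 40, -16.4) travel [3.7, -1.8, 58.5] spin -0.3 q6 28
(451, 96, 14, -16.4) travel [3.7, -1.8, 84.5] spin -0.3 q6 28
```

apply_moves(
  motion=[
    {"travel": [0, 0, 40], "spin": 0},
    {"travel": [0, 0, 70], "spin": 0},
    {"travel": [0, 0, 86], "spin": 0},
    {"travel": [0, 0, 86], "spin": 0},
    {"travel": [0, 0, 86], "spin": 0},
  ],
)

```text
clock: 2.6
eef_pos: [0.4511, 0.0964, 0.0147]
tcp_rot: [2.514, 1.884, 0.001]
wrist_force: [-1.0, 0.0, 0.5]
opening: 0.0852
grip_force: 0.0
```

apply_moves(
  motion=[
    {"travel": [0, 0, 0], "spin": 0},
    {"travel": [0, 0, 0], "spin": 0},
    {"travel": [0, 0, 0], "spin": 0},
    {"travel": [0, 0, 0], "spin": 0},
    {"travel": [0, 0, 0], "spin": 0},
    {"travel": [0, 0, 0], "spin": 0},
    {"travel": [0, 0, 0], "spin": 0},
    {"travel": [0, 0, 0], "spin": 0},
  ],
  jaw=1,
)

```text
clock: 3.4
eef_pos: [0.4515, 0.0961, 0.0148]
tcp_rot: [2.514, 1.882, 0.002]
wrist_force: [0.5, -0.2, 4.8]
opening: 0.022
grip_force: 60.8
```

```bash
python3 - <<'E'
from h import *
print(ctrl.get_obs()["grip_force"])
plan((451,96,90,-16.4),(509,-255,90,88.3))
E
```

```text
60.80201983451843
t 3.4 p [451.5  96.1  14.8] yaw -16.4 open 0.022
(451, 96, 90, -16.4) travel [-0.2, -0.4, -75.2] spin 0.0 q6 28
(509, -255, 90, 88.3) travel [-320.6, 154.2, -75.2] spin 75.3 q6 65
```

apply_moves(
  motion=[
    {"travel": [0, 0, -20], "spin": 0},
    {"travel": [0, 0, -60], "spin": 0},
    {"travel": [-320.6, 154.2, -76], "spin": 75.3},
    {"travel": [-320.6, 154.2, -76], "spin": 75.3},
    {"travel": [-320.6, 154.2, -76], "spin": 75.3},
    {"travel": [-320.6, 154.2, -76], "spin": 75.3},
    {"travel": [-320.6, 154.2, -76], "spin": 75.3},
    {"travel": [-320.6, 154.2, -76], "spin": 75.3},
    {"travel": [-320.6, 154.2, -76], "spin": 75.3},
    {"travel": [-320.6, 154.2, -76], "spin": 75.3},
    {"travel": [-320.6, 154.2, -76], "spin": 75.3},
    {"travel": [-320.6, 154.2, -76], "spin": 75.3},
  ],
)

```text
clock: 4.6
eef_pos: [0.5081, -0.2555, 0.0887]
tcp_rot: [-3.14, 0.049, 0.003]
wrist_force: [0.3, 0.4, -1.2]
opening: 0.0218
grip_force: 60.1
```

apply_moves(
  motion=[
    {"travel": [0, 0, 0], "spin": 0},
    {"travel": [0, 0, 0], "spin": 0},
  ],
)

```text
clock: 4.8
eef_pos: [0.5085, -0.2546, 0.0897]
tcp_rot: [-3.141, 0.041, 0.001]
wrist_force: [0.7, 0.6, -0.8]
opening: 0.0221
grip_force: 60.1
```

```bash
python3 - <<'E'
from h import *
plan((509,-255,20,88.3))
c=cam("side"); P=pts(c); a=c["img"][150:300,200:400]
cv2.imwrite("pics/s1.png",cv2.resize(a,(800,600),interpolation=cv2.INTER_CUBIC)[:,:,::-1])
print(ctrl.get_obs()["grip_force"])
E
```

```text
t 4.8 p [ 508.5 -254.6   89.7] yaw -91.5 open 0.0221
(509, -255, 20, 88.3) travel [0.5, 0.4, 69.7] spin 0.2 q6 65
60.10593295097351
```

View pics/s1.png

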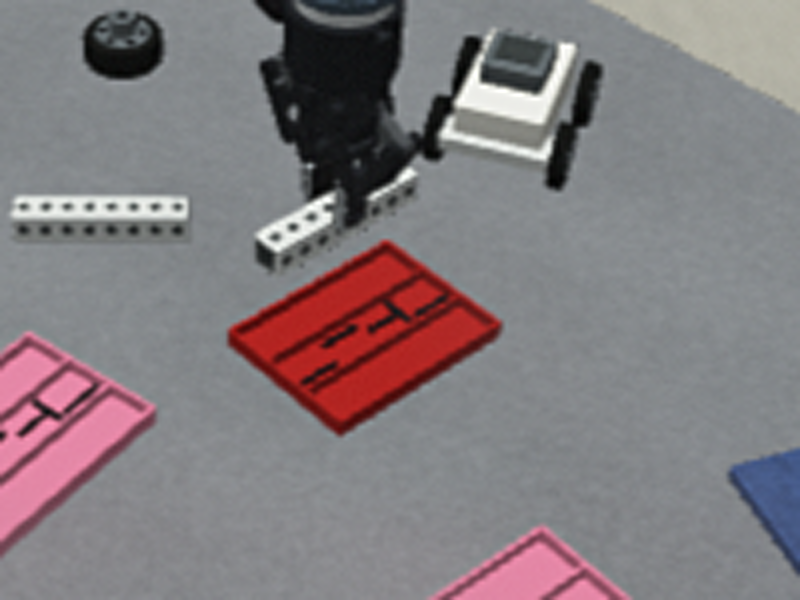

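The side view shows the beam held level, at about (285,205) in the full image, above and parallel to the red tray. I'll check its pose from depth, then lower it.

```bash
python3 - <<'E'
from h import *
c=cam("side"); P=pts(c); m=(c["img"].min(-1)>110)&(P[...,2]>.06)&(P[...,2]<.13)&(np.abs(P[...,0]-.51)<.09)&(np.abs(P[...,1]+.255)<.06)
q=P[m]; print(len(q),rect(q),q[:,2].min(),q[:,2].max(),np.percentile(q[:,2],90))
E
```

```text
227 (array([ 511.2, -254.3]), array([ 32.5, 130.7]), np.float32(-2.2)) 0.07388397322092366 0.1257455031595207 0.09967298404613249
```

apply_moves(
  motion=[
    {"travel": [-1, 0, 30], "spin": 0},
    {"travel": [-1, 0, 55], "spin": 0},
    {"travel": [-1, 0, 65], "spin": 0},
    {"travel": [-1, 0, 69], "spin": 0},
    {"travel": [-1, 0, 71], "spin": 0},
    {"travel": [-1, 0, 71], "spin": 0},
    {"travel": [-1, 0, 71], "spin": 0},
  ],
)

```text
clock: 5.6
eef_pos: [0.5084, -0.2555, 0.0204]
tcp_rot: [3.14, -0.045, 0.003]
wrist_force: [0.2, -0.1, -1.0]
opening: 0.022
grip_force: 60.1
```

apply_moves(
  motion=[
    {"travel": [0, 0, 1], "spin": 0},
    {"travel": [0, 0, 1], "spin": 0},
    {"travel": [0, 0, 1], "spin": 0},
  ],
)

```text
clock: 5.9
eef_pos: [0.5081, -0.2553, 0.0188]
tcp_rot: [3.14, -0.046, 0.002]
wrist_force: [0.7, 0.4, 2.2]
opening: 0.0221
grip_force: 60.4
```

apply_moves(
  motion=[
    {"travel": [0, 0, 0], "spin": 0},
    {"travel": [0, 0, 0], "spin": 0},
    {"travel": [0, 0, 0], "spin": 0},
    {"travel": [0, 0, 0], "spin": 0},
    {"travel": [0, 0, -30], "spin": 0},
    {"travel": [0, 0, -70], "spin": 0},
    {"travel": [0, 0, -70], "spin": 0},
    {"travel": [0, 0, -70], "spin": 0},
  ],
  jaw=-1,
)

```text
clock: 6.7
eef_pos: [0.5084, -0.2555, 0.0896]
tcp_rot: [3.14, -0.046, 0.004]
wrist_force: [0.2, -0.3, -0.9]
opening: 0.0853
grip_force: 0.0
```

```bash
python3 - <<'E'
from h import *
measure("side"); measure("top")
plan((445,-83,90,48.5),(445,-83,14,48.5))
E
```

```text
side
red 421 (array([465.6, 282.9]), array([ 97. , 130.7]), np.float32(-12.5)) rim (array([465., 280.]), array([ 91. , 130.7]), np.float32(-12.5))
red 969 (array([ 506.2, -292.2]), array([114.7, 153.9]), np.float32(-3.0)) rim (array([ 506.1, -292.2]), array([114.7, 153.2]), np.float32(-3.0))
grey 197 (array([530.9, 263.7]), array([61.3, 64.4]), np.float32(47.7)) med [0.5252 0.257  0.0284] zmax 0.047
  boss 30 [0.5301 0.2638 0.0425]
grey 204 (array([595.8,  75.5]), array([63.3, 66.3]), np.float32(-86.4)) med [0.5894 0.0722 0.0253] zmax 0.044
  boss 27 [0.5947 0.077  0.0401]
grey 286 (array([444.5, -81.3]), array([ 31.7, 128.3]), np.float32(-41.8)) med [ 0.444  -0.0833  0.0223] zmax 0.028
grey 347 (array([ 509.5, -255.1]), array([ 30.2, 130.7]), np.float32(-2.1)) med [ 0.5069 -0.259   0.0263] zmax 0.032
top
red 725 (array([ 482.2, -291.4]), array([ 96.1, 113. ]), np.float32(88.7)) rim (array([ 479.9, -291.3]), array([ 91.2, 112.3]), np.float32(88.2))
red 1612 (array([489.3, 275.9]), array([ 92. , 174.7]), np.float32(-13.2)) rim (array([489., 275.]), array([ 90.7, 174.3]), np.float32(-13.6))
grey 421 (array([597.4,  75.8]), array([62.3, 63.4]), np.float32(6.4)) med [0.5961 0.0749 0.024 ] zmax 0.044
  boss 47 [0.5986 0.0761 0.0401]
grey 246 (array([ 485. , -257.2]), array([23.4, 73.9]), np.float32(-1.2)) med [ 0.4839 -0.2568  0.0261] zmax 0.032
grey 453 (array([532.4, 262.3]), array([60.7, 61.7]), np.float32(38.6)) med [0.5305 0.2599 0.0277] zmax 0.047
  boss 56 [0.5333 0.2625 0.0429]
grey 418 (array([446. , -83.6]), array([ 24.2, 127.9]), np.float32(-41.7)) med [ 0.4453 -0.0827  0.0217] zmax 0.028
t 6.8 p [ 507.1 -254.8   86.9] yaw -91.7 open 0.0856
(445, -83, 90, 48.5) travel [-67.1, -169.9, -2.9] spin -140.2 q6 -59
(445, -83, 14, 48.5) travel [-67.0, -169.8, 73.1] spin -140.2 q6 -59
```

apply_moves(
  motion=[
    {"travel": [-67, -170, 0], "spin": 39.8},
    {"travel": [-67, -170, 0], "spin": 39.8},
    {"travel": [-67, -170, 0], "spin": 39.8},
    {"travel": [-67, -170, 0], "spin": 39.8},
    {"travel": [-67, -170, 0], "spin": 39.8},
    {"travel": [-67, -170, 0], "spin": 39.8},
    {"travel": [-67, -170, 30], "spin": 39.8},
    {"travel": [-67, -170, 60], "spin": 39.8},
    {"travel": [-67, -170, 74], "spin": 39.8},
    {"travel": [-67, -170, 74], "spin": 39.8},
    {"travel": [-67, -170, 74], "spin": 39.8},
  ],
)

```text
clock: 7.9
eef_pos: [0.4458, -0.0835, 0.0144]
tcp_rot: [2.938, -1.112, -0.0]
wrist_force: [0.1, 0.0, -0.0]
opening: 0.0854
grip_force: 0.0
```

apply_moves(
  motion=[
    {"travel": [0, 0, 0], "spin": 0},
    {"travel": [0, 0, 0], "spin": 0},
    {"travel": [0, 0, 0], "spin": 0},
    {"travel": [0, 0, 0], "spin": 0},
    {"travel": [0, 0, 0], "spin": 0},
    {"travel": [0, 0, 0], "spin": 0},
    {"travel": [0, 0, 0], "spin": 0},
    {"travel": [0, 0, 0], "spin": 0},
  ],
  jaw=1,
)

```text
clock: 8.7
eef_pos: [0.4461, -0.0833, 0.0148]
tcp_rot: [-2.938, 1.112, -0.002]
wrist_force: [-0.3, 0.5, 5.6]
opening: 0.022
grip_force: 60.7
```

```bash
python3 - <<'E'
from h import *
print(ctrl.get_obs()["grip_force"])
plan((445,-83,90,48.5),(507,-329,90,88.3))
E
```

```text
60.67474365234375
t 8.7 p [446.1 -83.3  14.8] yaw -131.5 open 0.022
(445, -83, 90, 48.5) travel [-0.9, 0.5, -75.2] spin -180.0 q6 -59
(507, -329, 90, 88.3) travel [208.4, 143.8, -75.0] spin -39.8 q6 59
```

apply_moves(
  motion=[
    {"travel": [0, 0, -20], "spin": 0},
    {"travel": [0, 0, -60], "spin": 0},
    {"travel": [208.4, 143.8, -76], "spin": -39.8},
    {"travel": [208.4, 143.8, -76], "spin": -39.8},
    {"travel": [208.4, 143.8, -76], "spin": -39.8},
    {"travel": [208.4, 143.8, -76], "spin": -39.8},
    {"travel": [208.4, 143.8, -76], "spin": -39.8},
    {"travel": [208.4, 143.8, -76], "spin": -39.8},
    {"travel": [208.4, 143.8, -76], "spin": -39.8},
    {"travel": [208.4, 143.8, -76], "spin": -39.8},
    {"travel": [208.4, 143.8, -76], "spin": -39.8},
    {"travel": [208.4, 143.8, -76], "spin": -39.8},
  ],
)

```text
clock: 9.9
eef_pos: [0.5066, -0.3275, 0.0901]
tcp_rot: [-3.141, 0.044, -0.0]
wrist_force: [0.0, -0.2, -1.4]
opening: 0.022
grip_force: 60.0
```

```bash
python3 - <<'E'
from h import *
c=cam("side"); c=cam("side"); P=pts(c); m=(c["img"].min(-1)>110)&(P[...,2]>.06)&(P[...,2]<.13)&(np.abs(P[...,0]-.51)<.09)&(np.abs(P[...,1]+.329)<.06)
q=P[m]; print(len(q),rect(q),q[:,2].min(),q[:,2].max(),np.percentile(q[:,2],90))
plan((507,-329,90,88.3))
E
```

```text
229 (array([ 502.8, -326.3]), array([ 31.3, 128. ]), np.float32(-1.6)) 0.07520900097818539 0.1278333635424136 0.09990574285610876
t 10.0 p [ 506.7 -327.9   90.3] yaw -91.6 open 0.022
(507, -329, 90, 88.3) travel [0.3, 1.1, 0.3] spin 0.1 q6 59
```

apply_moves(
  motion=[
    {"travel": [3, 1, 30], "spin": 0},
    {"travel": [3, 1, 55], "spin": 0},
    {"travel": [3, 1, 65], "spin": 0},
    {"travel": [3, 1, 69], "spin": 0},
    {"travel": [3, 1, 71], "spin": 0},
    {"travel": [3, 1, 72], "spin": 0},
    {"travel": [3, 1, 72], "spin": 0},
    {"travel": [3, 1, 72], "spin": 0},
  ],
)

```text
clock: 10.8
eef_pos: [0.51, -0.3303, 0.019]
tcp_rot: [3.14, -0.046, 0.002]
wrist_force: [-0.1, -0.8, -0.8]
opening: 0.0223
grip_force: 60.0
```

apply_moves(
  motion=[
    {"travel": [0, 0, 0], "spin": 0},
    {"travel": [0, 0, 0], "spin": 0},
    {"travel": [0, 0, 0], "spin": 0},
    {"travel": [0, 0, 0], "spin": 0},
    {"travel": [0, 0, -30], "spin": 0},
    {"travel": [0, 0, -72], "spin": 0},
    {"travel": [0, 0, -72], "spin": 0},
    {"travel": [0, 0, -72], "spin": 0},
  ],
  jaw=-1,
)

```text
clock: 11.6
eef_pos: [0.5103, -0.3306, 0.0919]
tcp_rot: [3.139, -0.046, 0.005]
wrist_force: [0.3, 0.1, -0.8]
opening: 0.0855
grip_force: 0.0
```

```bash
python3 - <<'E'
from h import *
measure("side")
for y in(0,45,90,-13.8,76.2): plan((597,76.5,100,y),(447,285,100,y))
E
```

```text
side
red 425 (array([464.5, 284.2]), array([ 99.6, 131.1]), np.float32(-12.5)) rim (array([463.2, 281.8]), array([ 94.4, 129.5]), np.float32(-12.5))
red 517 (array([ 506.4, -291.8]), array([115. , 153.7]), np.float32(-2.7)) rim (array([ 505.6, -294.4]), array([111.7, 153. ]), np.float32(-3.5))
grey 199 (array([529.6, 262.3]), array([61.4, 62.2]), np.float32(56.0)) med [0.5259 0.2565 0.0284] zmax 0.048
  boss 28 [0.5304 0.2635 0.0432]
grey 198 (array([595.8,  76.3]), array([61.1, 63.8]), np.float32(83.8)) med [0.5908 0.0725 0.0249] zmax 0.043
  boss 19 [0.5963 0.0792 0.0402]
grey 351 (array([ 509.4, -256.9]), array([ 28. , 131.2]), np.float32(-0.4)) med [ 0.5056 -0.2593  0.0263] zmax 0.033
grey 380 (array([ 506.4, -331.5]), array([ 27.5, 133. ]), np.float32(-1.7)) med [ 0.5006 -0.3335  0.0263] zmax 0.032
t 11.65 p [ 509.5 -330.    90. ] yaw -91.7 open 0.0852
(597, 76.5, 100, 0) travel [75.6, -408.9, -10.1] spin -91.7 q6 7
(447, 285, 100, 0) travel [-80.4, -612.9, -10.2] spin -91.7 q6 33
t 11.65 p [ 509.5 -330.    90. ] yaw -91.7 open 0.0852
(597, 76.5, 100, 45) travel [75.6, -408.9, -10.1] spin -136.7 q6 -38
(447, 285, 100, 45) travel [-80.4, -612.9, -10.2] spin -136.7 q6 -12
t 11.65 p [ 509.5 -330.    90. ] yaw -91.7 open 0.0852
(597, 76.5, 100, 90) travel [75.6, -408.9, -10.1] spin 178.3 q6 -83
(447, 285, 100, 90) travel [-80.4, -612.9, -10.2] spin 178.3 q6 -57
t 11.65 p [ 509.5 -330.    90. ] yaw -91.7 open 0.0852
(597, 76.5, 100, -13.8) travel [75.6, -408.9, -10.1] spin -77.9 q6 21
(447, 285, 100, -13.8) travel [-80.4, -612.9, -10.2] spin -77.9 q6 46
t 11.65 p [ 509.5 -330.    90. ] yaw -91.7 open 0.0852
(597, 76.5, 100, 76.2) travel [75.6, -408.9, -10.1] spin -167.9 q6 -69
(447, 285, 100, 76.2) travel [-80.4, -612.9, -10.2] spin -167.9 q6 -44
```

apply_moves(
  motion=[
    {"travel": [75.6, -408.9, -30], "spin": -15},
    {"travel": [75.6, -408.9, -30], "spin": -15},
    {"travel": [75.6, -408.9, -30], "spin": -15},
    {"travel": [75.6, -408.9, -30], "spin": -15},
    {"travel": [75.6, -408.9, -30], "spin": -15},
    {"travel": [75.6, -408.9, -30], "spin": -15},
    {"travel": [75.6, -408.9, -30], "spin": -15},
    {"travel": [75.6, -408.9, -30], "spin": -15},
    {"travel": [75.6, -408.9, -30], "spin": -15},
    {"travel": [75.6, -408.9, -30], "spin": -15},
    {"travel": [75.6, -408.9, -30], "spin": -15},
    {"travel": [75.6, -408.9, -30], "spin": -15},
  ],
)

```text
clock: 12.85
eef_pos: [0.5965, 0.0749, 0.1191]
tcp_rot: [3.12, 0.362, -0.003]
wrist_force: [-0.6, -0.3, -0.1]
opening: 0.0857
grip_force: 0.0
```

```bash
python3 - <<'E'
from h import *
c,P=measure("top")
plan((597,76.5,28.5,-76.7))
E
```

```text
top
red 1073 (array([ 508.8, -291.9]), array([111.9, 149.5]), np.float32(-2.1)) rim (array([ 508. , -291.6]), array([110.9, 147.8]), np.float32(-1.6))
red 86 (array([567.8, 293.4]), array([31.7, 45.2]), np.float32(-57.5)) rim None
red 1141 (array([467.2, 280.8]), array([ 91.2, 129. ]), np.float32(-13.7)) rim (array([467.2, 280.6]), array([ 90.3, 129.2]), np.float32(-13.5))
grey 64 (array([600.1,  51.2]), array([14.6, 46.2]), np.float32(4.1)) med [0.5991 0.0519 0.0232] zmax 0.028
grey 421 (array([ 508.1, -332.5]), array([ 23.5, 128.2]), np.float32(-1.5)) med [ 0.5064 -0.3319  0.0259] zmax 0.034
grey 71 (array([598.1, 100.3]), array([16.5, 45.2]), np.float32(1.9)) med [0.5975 0.0987 0.0236] zmax 0.028
grey 418 (array([ 512.1, -257.9]), array([ 23.9, 128. ]), np.float32(-1.7)) med [ 0.5107 -0.2575  0.0262] zmax 0.033
grey 220 (array([534.4, 275.3]), array([35.4, 64.8]), np.float32(-5.6)) med [0.5298 0.274  0.0285] zmax 0.048
  boss 40 [0.533  0.2652 0.0432]
t 12.9 p [596.6  74.8 119.3] yaw -76.8 open 0.0855
(597, 76.5, 28.5, -76.7) travel [0.9, -1.6, 90.8] spin -0.1 q6 84
```

apply_moves(
  motion=[
    {"travel": [0, -1, 40], "spin": 0},
    {"travel": [0, -1, 75], "spin": 0},
    {"travel": [0, -1, 91], "spin": 0},
    {"travel": [0, -1, 91], "spin": 0},
    {"travel": [0, -1, 91], "spin": 0},
  ],
)

```text
clock: 13.4
eef_pos: [0.5973, 0.0769, 0.0302]
tcp_rot: [3.12, 0.363, 0.002]
wrist_force: [0.7, -0.3, -0.2]
opening: 0.0854
grip_force: 0.0
```

apply_moves(
  motion=[
    {"travel": [0, 0, 0], "spin": 0},
    {"travel": [0, 0, 0], "spin": 0},
    {"travel": [0, 0, 0], "spin": 0},
    {"travel": [0, 0, 0], "spin": 0},
    {"travel": [0, 0, 0], "spin": 0},
    {"travel": [0, 0, 0], "spin": 0},
    {"travel": [0, 0, 0], "spin": 0},
    {"travel": [0, 0, 0], "spin": 0},
  ],
  jaw=1,
)

```text
clock: 14.2
eef_pos: [0.5972, 0.0777, 0.0299]
tcp_rot: [-3.12, -0.365, -0.002]
wrist_force: [-0.7, 0.4, 6.1]
opening: 0.0192
grip_force: 58.8
```

```bash
python3 - <<'E'
from h import *
plan((447,285,105,-76.7))
E
```

```text
t 14.2 p [597.2  77.7  29.9] yaw -76.7 open 0.0192
(447, 285, 105, -76.7) travel [-98.2, -236.4, -75.3] spin -180.0 q6 -71
```

apply_moves(
  motion=[
    {"travel": [0, 0, -15], "spin": 0},
    {"travel": [0, 0, -45], "spin": 0},
    {"travel": [0, 0, -70], "spin": 0},
    {"travel": [-35, -84, -75], "spin": 0},
    {"travel": [-50, -120, -75], "spin": 0},
    {"travel": [-65, -156, -75], "spin": 0},
    {"travel": [-80, -193, -75], "spin": 0},
    {"travel": [-93, -224, -75], "spin": 0},
    {"travel": [-98, -236, -75], "spin": 0},
    {"travel": [-98, -236, -75], "spin": 0},
    {"travel": [-98, -236, -75], "spin": 0},
  ],
)

```text
clock: 15.3
eef_pos: [0.4473, 0.2839, 0.1041]
tcp_rot: [3.119, 0.365, 0.0]
wrist_force: [-0.2, 0.2, -0.5]
opening: 0.0195
grip_force: 58.9
```

```bash
python3 - <<'E'
from h import *
c=cam("side"); P=pts(c); a=c["img"][80:230,100:300]
cv2.imwrite("pics/s2.png",cv2.resize(a,(800,600),interpolation=cv2.INTER_CUBIC)[:,:,::-1])
m=(P[...,2]>.06)&(P[...,2]<.104)&(np.hypot(P[...,0]-.447,P[...,1]-.285)<.05)
q=P[m]; print(len(q),rect(q),q[:,2].min())
plan((447,285,34,-76.7))
E
```

```text
232 (array([443.2, 276.5]), array([61.3, 64.8]), np.float32(-33.5)) 0.07293885201130812
t 15.35 p [447.6 283.6 104. ] yaw -76.7 open 0.0191
(447, 285, 34, -76.7) travel [-0.3, -1.6, 70.0] spin 180.0 q6 -71
```

View pics/s2.png

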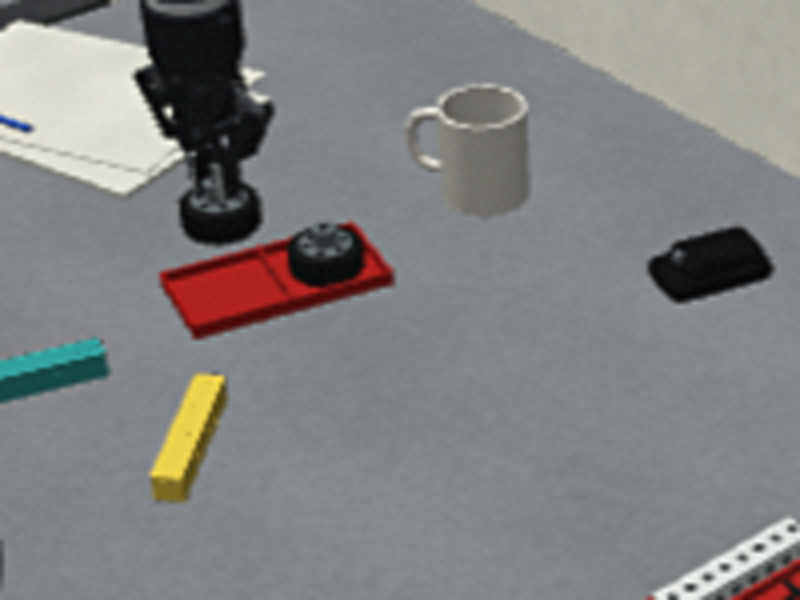

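The wheel hangs level, boss up, at about (155,132) in the full image. It is above the empty near cell; the other wheel is in place at (181,143).

apply_moves(
  motion=[
    {"travel": [0, -1, 30], "spin": 0},
    {"travel": [0, -1, 52], "spin": 0},
    {"travel": [0, -1, 63], "spin": 0},
    {"travel": [0, -1, 68], "spin": 0},
    {"travel": [0, -1, 70], "spin": 0},
    {"travel": [0, -1, 71], "spin": 0},
    {"travel": [0, -1, 71], "spin": 0},
    {"travel": [0, -1, 71], "spin": 0},
  ],
)

```text
clock: 16.15
eef_pos: [0.4472, 0.2858, 0.0339]
tcp_rot: [-3.12, -0.365, -0.002]
wrist_force: [-0.1, 0.0, -0.3]
opening: 0.0191
grip_force: 58.9
```

apply_moves(
  motion=[
    {"travel": [0, 0, 0], "spin": 0},
    {"travel": [0, 0, 0], "spin": 0},
    {"travel": [0, 0, 0], "spin": 0},
    {"travel": [0, 0, 0], "spin": 0},
    {"travel": [0, 0, -30], "spin": 0},
    {"travel": [0, 0, -75], "spin": 0},
    {"travel": [0, 0, -120], "spin": 0},
    {"travel": [100, 200, -130], "spin": 0},
    {"travel": [100, 200, -130], "spin": 0},
    {"travel": [100, 200, -130], "spin": 0},
    {"travel": [100, 200, -130], "spin": 0},
    {"travel": [100, 200, -130], "spin": 0},
  ],
  jaw=-1,
)

```text
clock: 17.35
eef_pos: [0.592, 0.1105, 0.1628]
tcp_rot: [3.12, 0.36, 0.001]
wrist_force: [-0.4, 0.6, -0.2]
opening: 0.0853
grip_force: 0.0
```

```bash
python3 - <<'E'
from h import *
measure("side"); c,P=measure("top")
a=c["img"][80:370,60:460]
cv2.imwrite("pics/t9.png",cv2.resize(a,(800,580),interpolation=cv2.INTER_CUBIC)[:,:,::-1])
E
```

```text
side
red 113 (array([500., 275.]), array([66. , 97.3]), np.float32(70.8)) rim (array([501.8, 269.8]), array([65.5, 94. ]), np.float32(66.0))
red 81 (array([412. , 296.8]), array([28. , 92.8]), np.float32(81.7)) rim (array([411.5, 294.2]), array([28. , 87.5]), np.float32(81.9))
red 498 (array([ 506.4, -291.5]), array([117.1, 154. ]), np.float32(-2.1)) rim (array([ 506.2, -291.5]), array([117.1, 153.6]), np.float32(-2.1))
grey 192 (array([527.8, 260. ]), array([61.4, 62.1]), np.float32(51.8)) med [0.5257 0.2566 0.0287] zmax 0.048
  boss 29 [0.53   0.2626 0.0434]
grey 207 (array([444.8, 279.5]), array([57.2, 62.1]), np.float32(-14.8)) med [0.4413 0.2766 0.0287] zmax 0.048
  boss 31 [0.4453 0.2824 0.0429]
grey 344 (array([ 509.6, -256.6]), array([ 28.6, 131.2]), np.float32(-1.0)) med [ 0.5065 -0.2586  0.0265] zmax 0.032
grey 379 (array([ 507.3, -332.2]), array([ 28.7, 133.1]), np.float32(-2.2)) med [ 0.5019 -0.3333  0.0265] zmax 0.032
top
red 1071 (array([ 508.5, -292. ]), array([111.8, 149.3]), np.float32(-1.7)) rim (array([ 507.8, -291.9]), array([111.2, 148. ]), np.float32(-2.0))
red 106 (array([529.7, 197.6]), array([ 31.2, 190. ]), np.float32(51.4)) rim None
red 190 (array([435.5, 322.9]), array([42.7, 89.6]), np.float32(24.2)) rim (array([435.5, 322.9]), array([42.7, 89.6]), np.float32(24.2))
grey 420 (array([ 508.5, -332.6]), array([ 23.9, 128. ]), np.float32(-1.8)) med [ 0.507  -0.3321  0.0262] zmax 0.032
grey 417 (array([ 512.8, -258. ]), array([ 23.8, 129.8]), np.float32(-1.8)) med [ 0.5097 -0.2577  0.0258] zmax 0.032
grey 72 (array([552.4, 250.2]), array([23.3, 28.7]), np.float32(23.5)) med [0.5506 0.252  0.0271] zmax 0.041
grey 169 (array([438.9, 296.6]), array([31.9, 52.1]), np.float32(49.6)) med [0.438  0.2963 0.0277] zmax 0.049
  boss 17 [0.4426 0.2843 0.0435]
```

View pics/t9.png

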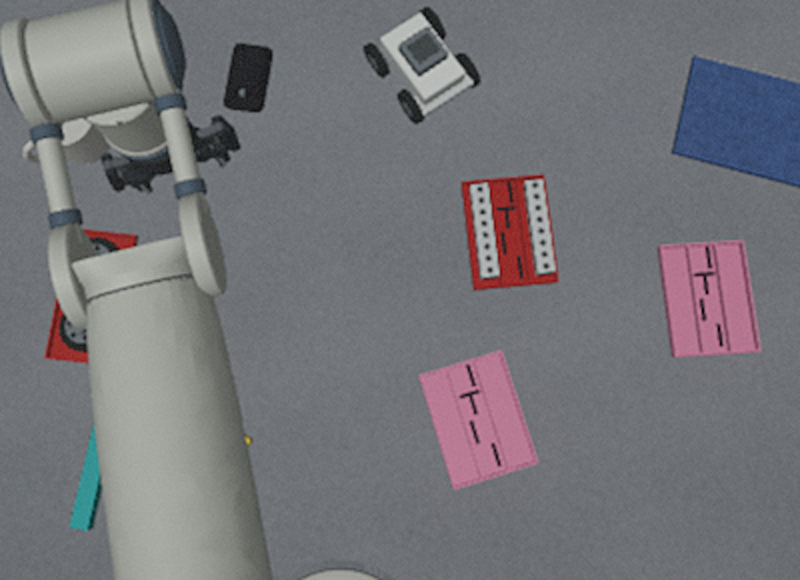

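Both beams lie flat in the outer lanes, at about (302,194) and (330,193) in the full image. Both wheels are level in their cells at equal height, and the arm is clear, so I'm handing in.

```bash
python3 -c "
from plant import ctrl
print(ctrl.finish_job())"
```

```text
the job is handed in; nothing more can be done
None
```

The job is handed in at about 17.5 s of the 64 s allowed: by the last camera check, a beam lies flat in each outer lane and the loose wheel is in the empty cell, boss up, beside the other wheel; the hand-in returned no verdict.

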